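# Pack the carrier and lock its sliding fence

## Robot

A 6-joint arm with a two-finger parallel gripper is mounted at the origin on the work surface. World frame = base frame: x ahead of the robot, y to its left, z up, the work surface at z = 0. Lengths are in mm, angles in rad, forces in N, time in s.
With the tool pointing down it reaches from about 400 to 925 mm from the base axis. Payload 12.5 kg.
Tool frame: the origin (TCP) lies at the very end of the fingers, on their centre line; the grasp point (between the pads) lies 19 mm behind it; z points along the fingers, y is the direction in which the jaws open and shut (so a half turn about z gives the same grasp; the last joint's range is limited). The gripper opens to 95 mm and grips with 3 to 60 N. Pads are 20 mm wide; open, the fingers measure 119 mm over their backs; the gripper's body (75 mm by 180 mm) begins 59 mm behind the grasp point.
Start: joints at [1.168, 0.491, 1.559, -0, 1.092, -0.106], TCP at [182.771, 597.697, 214.661] pointing down, gripper open.
Joint ranges: [-3.1, 3.1], [-0.84, 2.19], [0.05, 2.79], [-1.13, 4.28], [0.06, 2.93], [-2.69, 2.69]. Speed limits (rad/s): [2.22, 2.22, 2.79, 3.14, 3.14, 3.14].

## Interface

Orientations are given as [roll, pitch, yaw] about the fixed x, y, z axes, in that order (R = Rz(yaw) Ry(pitch) Rx(roll)).
In Python, from cell import env gives the robot as it stands.
- The arm moves only by the shell command python3 -m pendant 'ROWS'. ROWS is JSON, a list that holds one entry, the list of rows, each a list of 5 numbers: the opening, from 0 (shut) to 1 (fully open), then the shift along the tool's x, y, z in m, then the turn about the tool's z in rad. A call has exactly 8 rows; each row is the pose to reach, as a shift and turn from the pose commanded when the call began, along the tool's axes at that moment; what a row does not reach only later rows make up. A row lasts 1/10 s, in which the tool goes at most 50 mm and 8.59 degrees, less where a joint would pass 70% of its speed; a pose out of reach is approached as far as the arm can. A call with a gripper value outside its range is refused whole. The fingers move at their own pace and stop on an object; the grip force is fixed at half the most. Time passes only in rows, so rows that repeat a pose let the fingers close, or fill a call up. It gives the time, the measured TCP pose, the force and the opening at its end, in the units of the state.
- env.state(): the state, without advancing time (a new reading comes with each control period).
- env.read_camera(name): name is "scene" or "side" or "wrist"; returns a dict with "image" (384x512x3 uint8, blue, green, red), "range_z" (384x512 float32, mm along the optical axis (not along the pixel's ray), 0 where there is no reading), "fx", "fy", "cx", "cy" (pixels), "dist" ([k1, k2, p1, p2, k3] as OpenCV has them; the pictures are not rectified), "rvec" (rotation vector, rad) and "tvec" (3), from world to camera coordinates, as OpenCV has them; the wrist camera has in their place "tool_from_camera" (4x4, takes a point from camera to tool coordinates, whose origin is the TCP and whose axes are the flange's). Camera axes: x right, y down, z forward; pixel columns grow to the right and rows downward; lengths in mm; the calibration is good to about 2 mm. A picture is of the moment at which its call begins: read the wrist's pose just before it.
- env.job_done(): hands the job in, once; it reports no verdict.
The state is a dict: "t": time; "joints": joint angles; "qvel": joint speeds; "tau": joint torques, N m; "eef_pos": TCP position; "tcp_rot": TCP orientation; "ft_force": force on the tool from outside, world axes, zero at the start; "moment": the same for the moment, N m; "opening": opening from 0.0 (shut) to 1.0 (fully open).
Only numpy, scipy, OpenCV 4.12 (cv2) and the standard library are available. Lean on these libraries where they do the work, as an engineer would, in place of code of your own. Each camera call takes 0.05 s, during which the arm holds its last target. There are 200 camera calls.

## Task

Pack the green carrier for the trip to the plots: squeeze the red spring button flush and slide the yellow fence out until the button pops into the last, outermost hole, then stand every tin, carton, jar, can and cork box that is on the table upright in one row in the tray, starting at the fixed end wall. Then squeeze the button again and slide the fence in until the button pops out in the hole that holds the row snugly, with no room left for another item. Leave the white ceramic pot standing where it is.

Things in the scene. Friction and masses are not known exactly. Their poses are not given: they have to be found in the camera images.
- carrier: green carrier tray fixed to the table. Origin: middle of its underside, z up, row direction along its y. Tray floor at z 6 mm, 375 mm long; side walls 46 mm tall, inner width 66 mm (x -33 to +33); fixed end wall 60 mm tall at the -y end, its inner face at y -175 mm. A steel rail (22 mm wide, 24 mm tall, fixed) runs along y at x +90, z 50 mm, with five holes 52 mm apart on its +x face; the holes are 14 mm wide.
- row_start (a point): foot of the carrier's end wall: middle of the tray's width, on the tray floor at the wall's inner face; axes as the carrier's, the row of items grows from here along +y. The fence can push the items along; a square one standing askew can wedge between the side walls
- fence (a joint): position of the yellow sliding fence, m, growing along the carrier's +y (away from the end wall, more room). The fence's face stands 114 mm + this value from the end wall. Holes at 0, 0.052, 0.104, 0.156 and 0.208 (the last, outermost): room for 2, 3, 4, 5 and 6 items with 10 mm to spare. The button can pop out only at a hole and then locks the fence with 2 mm of play. Slides with about 2 N of friction.
- button (a joint): how far the spring button is pressed, m: 0 = popped out into a hole (fence locked), 0.008 = flush with the sleeve's side. Takes 3.5 N to start and about 8 N to hold flush. From 0.0065 the fence is free to slide. Let go between holes, it stays in at about 0.0055 behind the rail's wall, the fence slides freely, and it pops out by itself at the next hole it comes to, either way; held flush it passes the holes.
- fence_face (a point): middle of the face of the yellow fence plate that meets the items (60 mm wide, 6 mm thick along y, from z 10 to 58 mm; an arm 10 mm thick joins it to the sleeve over the tray wall, its top at z 63 mm); axes as the carrier's
- sleeve_button (a point): axis point of the red button inside the yellow sleeve, z 50 mm. The sleeve (34 mm wide in x, 36 mm tall with its top at z 68 mm, 115 mm long in y) rides on the rail and carries the fence; this point is 45 mm beyond the fence face along +y, midway between the sleeve's sides. The button, 18 mm across, stands 8 mm proud of the sleeve's +x side when out, so that jaws closing across the sleeve here (along x) squeeze it flush. Axes as the carrier's.
- sleeve_grip (a point): plain ribbed end of the same sleeve, where jaws hold it without touching the button: 90 mm beyond the fence face along +y, midway between its sides, z 50 mm; axes as the carrier's
- seed_tin: green square tin, 52 x 52 mm, 80 mm tall, with a steel-coloured lid and a paper label. To be packed if present (None = not there this time). Bottom-heavy, about 0.3 kg. Starts upright; origin at the centre of its underside, z up.
- feed_carton: yellow carton, 44 mm (its x) by 52 mm (its y), 86 mm tall; stand it with its 52 mm side along the row (its x across the tray). To be packed if present (None = not there this time). Bottom-heavy, about 0.3 kg. Starts upright; origin at the centre of its underside, z up.
- amber_jar: round amber jar, 52 mm diameter, 82 mm tall, white screw cap. To be packed if present (None = not there this time). Bottom-heavy, about 0.3 kg. Starts upright; origin at the centre of its underside, z up.
- twine_can: round red can, 52 mm diameter, 78 mm tall. To be packed if present (None = not there this time). Bottom-heavy, about 0.3 kg. Starts upright; origin at the centre of its underside, z up.
- cork_box: square cork box with a steel foot and a blue band, 52 x 52 mm, 84 mm tall. To be packed if present (None = not there this time). Bottom-heavy, about 0.3 kg. Starts upright; origin at the centre of its underside, z up.
- white_pot: white ceramic flower pot, 90 mm across the rim, 80 mm tall; a bystander, loose. Origin at the centre of its underside.

How it is judged (in metres and radians):
On the way, in this order (a step that is already met when the one before it is completed fails the run):
1. the fence is locked in the outermost hole, button popped out (value of joint fence above 0.203 m and value of joint button below 0.002 m), for 0.2 s.
2. every item that is present stands upright on the tray floor between the end wall and the fence (y of seed_tin in the frame of row_start between 0.015 and 0.31 m and x of seed_tin in the frame of row_start between -0.018 and 0.018 m and z of seed_tin in the frame of row_start between -0.004 and 0.008 m and angle between each of seed_tin, feed_carton, amber_jar, twine_can, cork_box's own z axis and vertical below 0.12 rad and y of feed_carton in the frame of row_start between 0.015 and 0.31 m and x of feed_carton in the frame of row_start between -0.018 and 0.018 m and z of feed_carton in the frame of row_start between -0.004 and 0.008 m and y of amber_jar in the frame of row_start between 0.015 and 0.31 m and x of amber_jar in the frame of row_start between -0.018 and 0.018 m and z of amber_jar in the frame of row_start between -0.004 and 0.008 m and y of twine_can in the frame of row_start between 0.015 and 0.31 m and x of twine_can in the frame of row_start between -0.018 and 0.018 m and z of twine_can in the frame of row_start between -0.004 and 0.008 m and y of cork_box in the frame of row_start between 0.015 and 0.31 m and x of cork_box in the frame of row_start between -0.018 and 0.018 m and z of cork_box in the frame of row_start between -0.004 and 0.008 m), for 0.2 s.
At the end, for the whole second after the job is handed in: Every item present stands upright (within 7 degrees) on the tray floor in one row, the places counted from the end wall all filled (each within 13 mm), and the fence is locked, button popped out, in the hole that leaves room for just that number of items (3, 4 or 5); everything at rest (all of step 2 and ((value of joint fence between 0.047 and 0.057 m and (y of seed_tin in the frame of row_start between 0.018 and 0.044 m or y of feed_carton in the frame of row_start between 0.018 and 0.044 m or y of amber_jar in the frame of row_start between 0.018 and 0.044 m or y of twine_can in the frame of row_start between 0.018 and 0.044 m or y of cork_box in the frame of row_start between 0.018 and 0.044 m) and (y of seed_tin in the frame of row_start between 0.07 and 0.096 m or y of feed_carton in the frame of row_start between 0.07 and 0.096 m or y of amber_jar in the frame of row_start between 0.07 and 0.096 m or y of twine_can in the frame of row_start between 0.07 and 0.096 m or y of cork_box in the frame of row_start between 0.07 and 0.096 m) and (y of seed_tin in the frame of row_start between 0.122 and 0.148 m or y of feed_carton in the frame of row_start between 0.122 and 0.148 m or y of amber_jar in the frame of row_start between 0.122 and 0.148 m or y of twine_can in the frame of row_start between 0.122 and 0.148 m or y of cork_box in the frame of row_start between 0.122 and 0.148 m)) or (value of joint fence between 0.099 and 0.109 m and (y of seed_tin in the frame of row_start between 0.018 and 0.044 m or y of feed_carton in the frame of row_start between 0.018 and 0.044 m or y of amber_jar in the frame of row_start between 0.018 and 0.044 m or y of twine_can in the frame of row_start between 0.018 and 0.044 m or y of cork_box in the frame of row_start between 0.018 and 0.044 m) and (y of seed_tin in the frame of row_start between 0.07 and 0.096 m or y of feed_carton in the frame of row_start between 0.07 and 0.096 m or y of amber_jar in the frame of row_start between 0.07 and 0.096 m or y of twine_can in the frame of row_start between 0.07 and 0.096 m or y of cork_box in the frame of row_start between 0.07 and 0.096 m) and (y of seed_tin in the frame of row_start between 0.122 and 0.148 m or y of feed_carton in the frame of row_start between 0.122 and 0.148 m or y of amber_jar in the frame of row_start between 0.122 and 0.148 m or y of twine_can in the frame of row_start between 0.122 and 0.148 m or y of cork_box in the frame of row_start between 0.122 and 0.148 m) and (y of seed_tin in the frame of row_start between 0.174 and 0.2 m or y of feed_carton in the frame of row_start between 0.174 and 0.2 m or y of amber_jar in the frame of row_start between 0.174 and 0.2 m or y of twine_can in the frame of row_start between 0.174 and 0.2 m or y of cork_box in the frame of row_start between 0.174 and 0.2 m)) or (value of joint fence between 0.151 and 0.161 m and (y of seed_tin in the frame of row_start between 0.018 and 0.044 m or y of feed_carton in the frame of row_start between 0.018 and 0.044 m or y of amber_jar in the frame of row_start between 0.018 and 0.044 m or y of twine_can in the frame of row_start between 0.018 and 0.044 m or y of cork_box in the frame of row_start between 0.018 and 0.044 m) and (y of seed_tin in the frame of row_start between 0.07 and 0.096 m or y of feed_carton in the frame of row_start between 0.07 and 0.096 m or y of amber_jar in the frame of row_start between 0.07 and 0.096 m or y of twine_can in the frame of row_start between 0.07 and 0.096 m or y of cork_box in the frame of row_start between 0.07 and 0.096 m) and (y of seed_tin in the frame of row_start between 0.122 and 0.148 m or y of feed_carton in the frame of row_start between 0.122 and 0.148 m or y of amber_jar in the frame of row_start between 0.122 and 0.148 m or y of twine_can in the frame of row_start between 0.122 and 0.148 m or y of cork_box in the frame of row_start between 0.122 and 0.148 m) and (y of seed_tin in the frame of row_start between 0.174 and 0.2 m or y of feed_carton in the frame of row_start between 0.174 and 0.2 m or y of amber_jar in the frame of row_start between 0.174 and 0.2 m or y of twine_can in the frame of row_start between 0.174 and 0.2 m or y of cork_box in the frame of row_start between 0.174 and 0.2 m) and (y of seed_tin in the frame of row_start between 0.226 and 0.252 m or y of feed_carton in the frame of row_start between 0.226 and 0.252 m or y of amber_jar in the frame of row_start between 0.226 and 0.252 m or y of twine_can in the frame of row_start between 0.226 and 0.252 m or y of cork_box in the frame of row_start between 0.226 and 0.252 m))) and value of joint button below 0.002 m and linear speed of each of seed_tin, feed_carton, amber_jar, twine_can, cork_box below 0.02 m/s and velocity of joint fence between -0.01 and 0.01 m/s); the robot touches nothing.
It fails at once if white pot pushed more than 40 mm away or tipped (distance of white_pot from where it was at the start of the episode above 0.04 m or angle between white_pot's own z axis and vertical above 0.4 rad).
Of seed_tin, feed_carton, amber_jar, twine_can, cork_box only 3 to 5 are there at a start; the rules pass over those that are not, and their reading is None.
At some moment in a run one of seed_tin, feed_carton, amber_jar, twine_can, cork_box may be knocked a few centimetres aside while the robot is not near it.
It also fails if it takes over 210 s, if anything falls off the work surface, if the arm or the gripper's body presses on something with over 40 N, if the wrist force passes 120 N, or if a joint passes its speed limit or range.

## Working session

There is one attempt and no reset: what is moved stays moved. The work goes in short steps, Python scripts to look and compute and a shell command to move; the robot and the scene stay as the last step left them, time stands still between calls to the robot, and variables do not carry over. Pictures are saved under pics/ and viewed, about 12 in all and at most 16, crops included, and the job is handed in when it is done.

```bash
ls; mkdir -p pics; cat > h.py <<'E'
import numpy as np, cv2
from cell import env
from scipy.spatial.transform import Rotation as R
def cam(n):
    s=env.state(); c=env.read_camera(n); c['s']=s
    if n=='wrist':
        T=np.eye(4); T[:3,:3]=R.from_euler('xyz',s['tcp_rot']).as_matrix(); T[:3,3]=s['eef_pos']
        c['W']=T@np.array(c['tool_from_camera'])
    else:
        E=np.eye(4); E[:3,:3]=cv2.Rodrigues(np.array(c['rvec'],float))[0]; E[:3,3]=np.ravel(c['tvec']); c['W']=np.linalg.inv(E)
    return c
def cloud(c):
    h,w=c['range_z'].shape
    u,v=np.meshgrid(np.arange(w),np.arange(h))
    K=np.array([[c['fx'],0,c['cx']],[0,c['fy'],c['cy']],[0,0,1.]])
    p=cv2.undistortPoints(np.stack([u,v],-1).reshape(-1,1,2).astype(float),K,np.array(c['dist'],float)).reshape(h,w,2)
    z=c['range_z'].astype(float)
    P=np.stack([p[...,0]*z,p[...,1]*z,z],-1)@c['W'][:3,:3].T+c['W'][:3,3]
    P[z==0]=np.nan
    return P
def save(c,n): cv2.imwrite('pics/'+n,c['image'])
E
python3 - <<'E'
from h import *
for n in ('scene','side','wrist'):
    c=cam(n); save(c,n+'0.png'); P=cloud(c); np.save('/tmp/'+n,P); np.save('/tmp/i'+n,c['image']); print(n,c['W'][:3,3],c['W'][:3,2])
print(env.state())
a=[cv2.imread(f'pics/{n}0.png') for n in('scene','side')]
cv2.imwrite('pics/both0.png',cv2.resize(np.vstack(a),None,fx=.78,fy=.78))
E
```

```text
pics
scene [1102.32026592  730.71334556  800.73988635] [-0.50591137 -0.59511582 -0.6244124 ]
side [ 263.85995443 -724.9348362   988.2188318 ] [ 0.19950145  0.6320097  -0.74884104]
wrist [116.40198123 617.86236688 385.59816867] [ 0.23417936 -0.07233537 -0.96949865]
{'t': 0.15, 'joints': array([ 1.16836599e+00,  4.91413634e-01,  1.55930940e+00, -4.30665276e-05,
        1.09170101e+00, -1.05597795e-01]), 'qvel': array([ 0.00073994, -0.00164884, -0.00118607, -0.00018598, -0.00064248,
        0.00059759]), 'tau': array([ 1.76980873e-03, -6.12901282e+01, -2.58275360e+01,  6.92888210e-02,
        4.73285071e-02, -7.22288678e-05]), 'eef_pos': array([182.72467706, 597.5063381 , 214.20064357]), 'tcp_rot': array([-3.14076187e+00, -4.96414523e-05,  2.84477996e+00]), 'ft_force': array([ 0.48633612,  0.53679568, -0.06635802]), 'moment': array([-0.04351258, -0.03284406,  0.00249593]), 'opening': 0.9982169707954467}
```

View pics/both0.png

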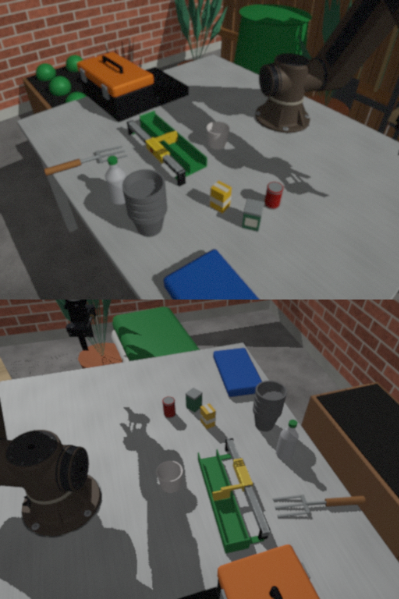

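The scene holds the carrier with rail and yellow fence, plus a red can, a green tin and a yellow carton. The pot stands on the robot side of the tray, and a bottle, grey pots and a fork stand beyond it. No amber jar or cork box is visible. Next I measure positions.

```bash
python3 - <<'E'
from h import *
Ps=[];Is=[]
for n in('scene','side'):
    P=np.load(f'/tmp/{n}.npy');I=np.load(f'/tmp/i{n}.npy');hsv=cv2.cvtColor(I,cv2.COLOR_BGR2HSV)
    H,S,V=[hsv[...,k].astype(int) for k in range(3)]
    ok=~np.isnan(P[...,0])&(P[...,2]>8)&(P[...,2]<130)&(P[...,0]>150)&(P[...,0]<950)&(abs(P[...,1])<700)
    ms={'red':((H<6)|(H>174))&(S>120),'yel':(H>18)&(H<32)&(S>120),'grn':(H>50)&(H<85)&(S>80),'amb':(H>6)&(H<18)&(S>100)}
    for k,m in ms.items():
        m=(m&ok).astype(np.uint8)
        N,L,st,_=cv2.connectedComponentsWithStats(m)
        for i in range(1,N):
            if st[i,4]<12: continue
            q=P[L==i]; 
            top=q[q[:,2]>np.percentile(q[:,2],97)-4]
            print(n,k,st[i],'lo',np.percentile(q,2,0).round(),'hi',np.percentile(q,98,0).round(),'top mean',top.mean(0).round())
    Ps.append(P[ok]);Is.append(I[ok])
# height map top-down, 2mm/px : x->rows, y->cols
P=np.vstack(Ps);I=np.vstack(Is)
o=np.argsort(P[:,2]);P=P[o];I=I[o]
img=np.full((400,400,3),60,np.uint8)
r=((P[:,0]-150)/2).astype(int);c=((700-P[:,1])/2-0).astype(int)
g=(r>=0)&(r<400)&(c>=0)&(c<700)
img=np.full((400,700,3),60,np.uint8)
img[399-r[g],c[g]]=I[g]
cv2.imwrite('pics/top0.png',img)
E
```

```text
scene red [340 242  21  25 321] lo [444. 308.  10.] hi [472. 344.  70.] top mean [465. 329.  69.]
scene yel [186 168  42  41 782] lo [ 486. -167.   13.] hi [628. -45.  69.] top mean [609. -96.  67.]
scene yel [270 232  27  28 387] lo [563. 198.  52.] hi [609. 245.  87.] top mean [587. 220.  85.]
scene yel [269 258  26  14 124] lo [562. 199.   8.] hi [610. 246.  27.] top mean [603. 228.  25.]
scene grn [179 142  44  33 600] lo [ 471. -334.    9.] hi [ 550. -191.   56.] top mean [ 504. -329.   55.]
scene grn [228 172  37  40 384] lo [ 482. -137.    9.] hi [494.  41.  46.] top mean [488. -46.  44.]
scene grn [207 181  38  41 379] lo [ 552. -143.    9.] hi [565.  37.  47.] top mean [558. -30.  45.]
scene grn [311 275  23  20 114] lo [566. 327.   9.] hi [593. 365.  66.] top mean [579. 348.  63.]
scene amb [142  92  57  34 117] lo [ 252. -681.   25.] hi [ 600. -419.  130.] top mean [ 512. -423.  128.]
scene amb [111  99   7   5  13] lo [ 601. -689.  118.] hi [ 606. -643.  128.] top mean [ 605. -658.  127.]
scene amb [118 105  12   9  18] lo [ 600. -625.  120.] hi [ 605. -546.  127.] top me
[... 1180 characters left out ...]
-215.    8.] hi [ 515. -194.   12.] top mean [ 506. -204.    9.]
side grn [291 277  11  13  38] lo [ 511. -253.    8.] hi [ 529. -221.   11.] top mean [ 520. -236.    9.]
side grn [303 296   4   8  12] lo [ 518. -293.    8.] hi [ 529. -277.   10.] top mean [ 524. -285.    9.]
side grn [293 299  14   9  34] lo [ 494. -303.    8.] hi [ 519. -277.   11.] top mean [ 504. -290.    9.]
side grn [327 304  12   8  23] lo [ 567. -330.    8.] hi [ 593. -316.   19.] top mean [ 582. -323.   17.]
side amb [418 253  45  12 391] lo [ 844. -300.   15.] hi [ 948. -265.   31.] top mean [ 896. -280.   29.]
side amb [280 359   4  12  17] lo [ 401. -459.  105.] hi [ 402. -440.  120.] top mean [ 402. -450.  119.]
```

View pics/top0.png

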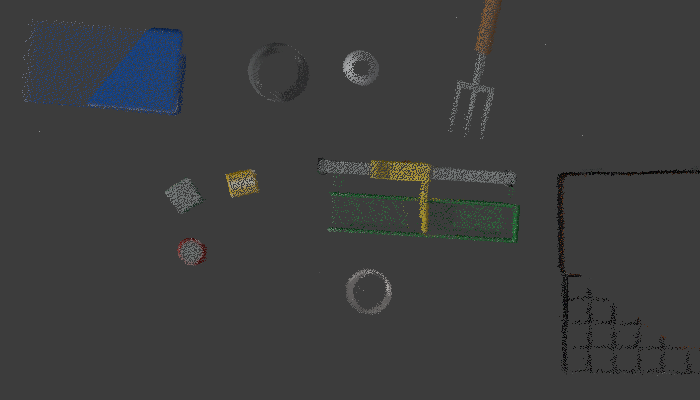

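```bash
python3 - <<'E'
from h import *
def ms(n):
    P=np.load(f'/tmp/{n}.npy');I=np.load(f'/tmp/i{n}.npy');hsv=cv2.cvtColor(I,cv2.COLOR_BGR2HSV).astype(int)
    return P,hsv[...,0],hsv[...,1],hsv[...,2]
for n in('scene','side'):
    P,H,S,V=ms(n); X,Y,Z=P[...,0],P[...,1],P[...,2]
    g=(H>45)&(H<90)&(S>60)
    for nm,lo,hi in(('wallL',470,515),('wallR',535,590)):
        m=g&(Z>40)&(Z<50)&(X>lo-0)&(X<hi)&(Y>-310)&(Y<50)
        q=P[m]; a=np.polyfit(q[:,1],q[:,0],1)
        for _ in range(3):
            r=q[:,0]-np.polyval(a,q[:,1]); q=q[abs(r)<6]; a=np.polyfit(q[:,1],q[:,0],1)
        print(n,nm,len(q),'slope',a[0].round(4),'x at y=-150',np.polyval(a,-150).round(1),'yspan',np.percentile(q[:,1],[1,99]).round())
    q=P[g&(Z>52)&(Z<64)&(Y<-300)&(Y>-360)&(X>450)&(X<600)]; print(n,'endwall',len(q),np.percentile(q,[2,50,98],0).round(1).tolist())
    y=(H>18)&(H<34)&(S>100)
    q=P[y&(Z>64)&(Z<76)&(X>580)&(X<650)&(Y<0)];print(n,'sleeve top',len(q),np.percentile(q,[2,50,98],0).round(1).tolist())
    q=P[y&(Z>40)&(Z<62)&(X>470)&(X<545)&(Y<0)];print(n,'fence plate',len(q),np.percentile(q,[2,50,98],0).round(1).tolist())
    q=P[(S<90)&(Z>54)&(Z<70)&(X>575)&(X<660)&(Y>-345)&(Y<90)&~y];print(n,'rail top',len(q),np.percentile(q,[1,50,99],0).round(1).tolist())
    for nm,b,h in(('can',(420,500,280,360),78),('tin',(530,620,280,390),80),('carton',(540,630,180,260),86),('pot',(300,430,-110,30),80)):
        m=(X>b[0])&(X<b[1])&(Y>b[2])&(Y<b[3])&(abs(Z-h)<7)
        q=P[m][:,:2]
        if len(q)>10:
            rc=cv2.minAreaRect(q.astype(np.float32)); print(n,nm,len(q),np.round(rc[0],1),np.round(rc[1],1),round(rc[2],1),'z',np.median(P[m][:,2]).round(1))
E
```

```text
scene wallL 141 slope 0.0592 x at y=-150 481.1 yspan [-303.   40.]
scene wallR 171 slope 0.0608 x at y=-150 551.5 yspan [-302.   37.]
scene endwall 42 [[468.9, -334.2, 52.2], [502.7, -329.6, 55.5], [538.0, -325.3, 59.1]]
scene sleeve top 325 [[590.3, -464.2, 64.3], [608.7, -98.1, 67.0], [626.9, -43.7, 70.3]]
scene fence plate 90 [[485.1, -152.0, 40.4], [515.2, -145.8, 52.5], [544.2, -139.3, 61.8]]
scene rail top 518 [[584.2, -323.4, 54.3], [608.6, -40.6, 61.0], [631.4, 62.1, 64.7]]
scene can 270 [447.6 319.2] [50.5 49.7] 71.7 z 76.8
scene tin 428 [557.3 332.6] [56.7 53.8] 31.7 z 78.9
scene carton 321 [584.1 216.7] [45.9 53.8] 12.3 z 85.0
scene pot 152 [367.5 -36.4] [91.6 85. ] 46.5 z 77.4
side wallL 232 slope 0.059 x at y=-150 478.6 yspan [-298.   30.]
side wallR 247 slope 0.0622 x at y=-150 549.2 yspan [-307.   25.]
side endwall 116 [[466.0, -338.1, 52.5], [500.9, -334.2, 58.8], [538.3, -329.3, 62.7]]
side sleeve top 434 [[587.4, -158.3, 64.7], [605.1, -107.7, 68.8], [621.3, -48.5, 72.2]]
side fence plate 135 [[485.4, -156.4, 41.0], [514.8, -152.9, 54.5], [542.9, -142.1, 61.2]]
side rail top 912 [[579.8, -330.5, 54.7], [601.4, -217.7, 62.8], [626.3, 58.0, 68.1]]
side can 159 [446.  315.2] [50.3 52.3] 22.3 z 77.7
side tin 190 [557.1 329.1] [58.9 55.7] 33.9 z 80.3
side carton 188 [582.5 213.1] [44.5 58.2] 11.5 z 85.8
side pot 222 [366.7 -39.1] [90.7 86.9] 77.7 z 78.9
```

```bash
cat > go.py <<'E'
import sys; from h import *
x,y,z,yaw=map(float,sys.argv[1:5]); s=env.state()
M=R.from_euler('xyz',s['tcp_rot']).as_matrix(); yw=np.arctan2(M[1,0],M[0,0])
d=M.T@(np.array([x,y,z])-s['eef_pos']); t=-((yaw-yw+np.pi)%(2*np.pi)-np.pi)
print('at',np.round(s['eef_pos'],1),'yaw',yw.round(3),'F',np.round(s['ft_force'],1),'op',round(s['opening'],3),'t',s['t'],'j',np.round(s['joints'],2)); print('shift',(d/1000).round(4),'turn',t.round(3))
E
python3 go.py 560 -120 260 1.511
```

```text
at [182.7 597.5 214.2] yaw 2.845 F [ 0.5  0.5 -0.1] op 0.998 t 0.15 j [ 1.17  0.49  1.56 -0.    1.09 -0.11]
shift [-0.5706 -0.5758 -0.0453] turn 1.334
```

```bash
R="[1,-0.57,-0.576,-0.045,1.334]"; python3 -m pendant '[[[1,-0.57,-0.576,-0.045,1.334],[1,-0.57,-0.576,-0.045,1.334],[1,-0.57,-0.576,-0.045,1.334],[1,-0.57,-0.576,-0.045,1.334],[1,-0.57,-0.576,-0.045,1.334],[1,-0.57,-0.576,-0.045,1.334],[1,-0.57,-0.576,-0.045,1.334],[1,-0.57,-0.576,-0.045,1.334]]]'; python3 go.py 560 -120 260 1.511
```

```text
t: 0.95
eef_pos: [368.8, 242.2, 237.0]
tcp_rot: [3.141, -0.0, 1.639]
ft_force: [1.2, 1.0, 0.4]
opening: 1.0
at [368.8 242.2 237. ] yaw 1.639 F [1.2 1.  0.4] op 1.0 t 0.95 j [0.43 0.2  1.95 0.   0.99 0.36]
shift [-0.3744  0.1661 -0.023 ] turn 0.128
```

```bash
python3 -m pendant '[[[1,-0.374,0.166,-0.023,0.128],[1,-0.374,0.166,-0.023,0.128],[1,-0.374,0.166,-0.023,0.128],[1,-0.374,0.166,-0.023,0.128],[1,-0.374,0.166,-0.023,0.128],[1,-0.374,0.166,-0.023,0.128],[1,-0.374,0.166,-0.023,0.128],[1,-0.374,0.166,-0.023,0.128]]]'; python3 go.py 560 -120 260 1.511;  python3 -m pendant '[[[1,0,0,0,0],[1,0,0,0,0],[1,0,0,0,0],[1,0,0,0,0],[1,0,0,0,0],[1,0,0,0,0],[1,0,0,0,0],[1,0,0,0,0]]]'; python3 - <<'E'
from h import *
c=cam('wrist'); save(c,'w1.png'); P=cloud(c); np.save('/tmp/w1',P);np.save('/tmp/iw1',c['image'])
E
```

```text
t: 1.75
eef_pos: [557.5, -110.1, 259.3]
tcp_rot: [-3.141, -0.0, 1.516]
ft_force: [0.4, 0.2, -0.6]
opening: 1.0
at [ 557.5 -110.1  259.3] yaw 1.516 F [ 0.4  0.2 -0.6] op 1.0 t 1.75 j [-0.31  0.37  1.64  0.    1.13 -0.26]
shift [-0.0098  0.0031 -0.0007] turn 0.005
t: 2.55
eef_pos: [556.9, -107.8, 259.3]
tcp_rot: [3.141, -0.0, 1.517]
ft_force: [-0.7, -0.3, 0.5]
opening: 1.001
```

View pics/w1.png

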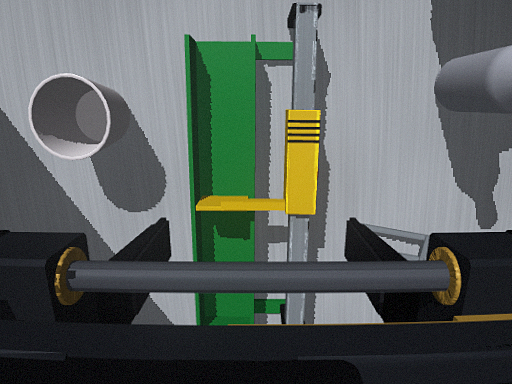

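```bash
cat > car.py <<'E'
from h import *
def measure(P,I,a=-0.06):
    hsv=cv2.cvtColor(I,cv2.COLOR_BGR2HSV).astype(int);H,S=hsv[...,0],hsv[...,1]
    Z=P[...,2]; C=P[...,:2]@np.array([[np.cos(a),-np.sin(a)],[np.sin(a),np.cos(a)]]) # carrier-aligned
    y=(H>18)&(H<34)&(S>100); g=(H>45)&(H<90)&(S>60)
    pr=lambda n,q:print(n,len(q),np.percentile(q,[1,5,50,95,99],0).round(1).T.tolist()) if len(q)>5 else None
    cx=C[...,0]
    pr('sleeve top',np.c_[C,Z][y&(abs(Z-68)<3)]); pr('plate',np.c_[C,Z][y&(abs(Z-58)<6)])
    for lo,hi in((470,515),(535,600)):
        q=np.c_[C,Z][g&(abs(Z-46)<3)&(C[...,0]>lo)&(C[...,0]<hi)]; pr('wall',q)
        if len(q)>30: print('slope',np.polyfit(q[:,1],q[:,0],1)[0].round(4))
    pr('end',np.c_[C,Z][g&(abs(Z-60)<3)])
    pr('rail',np.c_[C,Z][(S<60)&(abs(Z-62)<3)&(abs(cx-612)<22)])
    r=((H<8)|(H>172))&(S>130)&(Z>35)&(Z<70)&(abs(cx-630)<30); pr('red',np.c_[C,Z][r])
E
python3 - <<'E'
from car import *
measure(np.load('/tmp/w1.npy'),np.load('/tmp/iw1.npy'))
E
```

```text
Traceback (most recent call last):
  File "car.py", line 8, in measure
    pr('sleeve top',np.c_[C,Z][y&(abs(Z-68)<3)]); pr('plate',np.c_[C,Z][y&(abs(Z-58)<6)])
                    ~~~~~^^^^^
ValueError: all the input arrays must have same number of dimensions, but the array at index 0 has 3 dimension(s) and the array at index 1 has 2 dimension(s)
```

```bash
sed -i 's/np\.c_\[C,Z\]/np.dstack([C,Z])/g' car.py
python3 - <<'E'
from car import *
measure(np.load('/tmp/w1.npy'),np.load('/tmp/iw1.npy'))
E
```

```text
sleeve top 3036 [[549.5, 593.7, 609.5, 625.3, 626.7], [-120.2, -116.3, -67.5, -12.2, -8.2], [65.2, 67.7, 69.3, 70.5, 70.9]]
plate 668 [[492.3, 497.2, 546.8, 593.4, 612.4], [-124.3, -121.4, -113.5, -44.6, -14.3], [52.2, 53.6, 60.0, 63.9, 64.0]]
wall 1241 [[481.9, 482.3, 485.0, 487.2, 487.6], [-280.5, -264.4, -63.8, 58.6, 68.7], [43.3, 44.5, 47.2, 48.5, 48.8]]
slope 0.0012
wall 1047 [[553.2, 553.3, 555.7, 558.1, 558.3], [-277.2, -261.2, -61.1, 60.5, 68.9], [45.3, 46.0, 47.3, 48.5, 48.9]]
slope 0.0043
rail 3714 [[598.3, 599.6, 609.8, 620.0, 621.4], [-266.3, -253.6, 16.8, 92.6, 97.8], [60.6, 61.9, 63.3, 64.5, 64.8]]
```

```bash
python3 - <<'E'
from h import *
P=np.load('/tmp/w1.npy'); a=-.061
def f(u,v):
    p=P[v,u]; return np.round([p[0]*np.cos(a)+p[1]*np.sin(a),-p[0]*np.sin(a)+p[1]*np.cos(a),p[2]],1)
for u,v in((303,120),(303,131),(303,142),(303,109),(303,112),(303,208),(303,212),(275,199),(275,208),(220,196),(220,199),(220,206),(220,209),(205,206),(188,38),(220,44),(220,41),(254,38)): print(u,v,f(u,v))
I=np.load('/tmp/iw1.npy'); print(I[105:150,303].sum(1).tolist())
E
```

```text
303 120 [609.3 -17.7  70.1]
303 131 [609.6 -29.1  71.1]
303 142 [610.  -40.7  70.9]
303 109 [609.7  -6.4  63.7]
303 112 [608.9  -9.4  70.3]
303 208 [ 613.2 -114.4   69.6]
303 212 [ 613.4 -119.    69.9]
275 199 [ 582.4 -108.3   54.6]
275 208 [ 582.2 -116.8   62.5]
220 196 [ 514.4 -115.6   15.8]
220 199 [ 516.2 -115.    32.3]
220 206 [ 519. -116.   59.]
220 209 [ 519.  -119.6   59. ]
205 206 [ 501.8 -116.    59.3]
188 38 [486.4  67.3  47.3]
220 44 [516.4  68.    7.3]
220 41 [515.8  72.4   1.5]
254 38 [557.   67.1  48.8]
[381, 396, 386, 378, 311, 475, 400, 414, 423, 416, 420, 386, 408, 428, 427, 116, 77, 168, 366, 422, 440, 396, 62, 63, 254, 433, 423, 416, 291, 71, 95, 284, 425, 433, 383, 193, 57, 208, 387, 429, 411, 412, 406, 406, 418]
```

The wrist view shows the ribbed sleeve end at (303,131), the plate at (240,204) and the pot at (70,115). Fence face to end wall measures about 170 mm, so the fence is near the 0.052 hole. I'll go to the button with the jaws partly open.

```bash
python3 go.py 604 -113 110 1.51
```

```text
at [ 556.9 -107.9  259.3] yaw 1.517 F [-0.5  0.4 -0. ] op 1.0 t 2.6 j [-0.31  0.37  1.64  0.    1.13 -0.25]
shift [-0.0026  0.0473  0.1493] turn 0.007
```

```bash
python3 -m pendant '[[[0.65,-0.002,0.047,0.05,0.007],[0.65,-0.002,0.047,0.1,0.007],[0.65,-0.002,0.047,0.149,0.007],[0.65,-0.002,0.047,0.149,0.007],[0.65,-0.002,0.047,0.149,0.007],[0.65,-0.002,0.047,0.149,0.007],[0.65,-0.002,0.047,0.149,0.007],[0.65,-0.002,0.047,0.149,0.007]]]';python3 go.py 604 -113 31 1.51; python3 - <<'E'
from h import *
c=cam('wrist'); save(c,'w2.png'); P=cloud(c); np.save('/tmp/w2',P);np.save('/tmp/iw2',c['image'])
E
```

```text
t: 3.4
eef_pos: [604.5, -112.7, 112.4]
tcp_rot: [3.138, 0.001, 1.51]
ft_force: [0.2, 0.4, -0.5]
opening: 0.653
at [ 604.5 -112.7  112.4] yaw 1.51 F [ 0.2  0.4 -0.5] op 0.653 t 3.4 j [-0.29  0.59  1.69  0.    0.86 -0.23]
shift [-0.0003 -0.0007  0.0814] turn -0.0
```

View pics/w2.png

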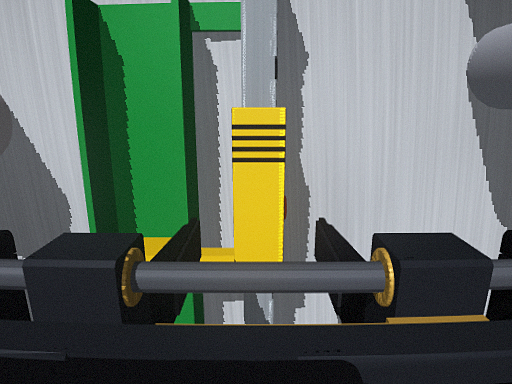

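The sleeve is centred between the jaws (258 against 257 px), and the red button edge shows at (286,208). Descending, then squeezing.

```bash
python3 -m pendant '[[[0.65,0,0,0.04,0],[0.65,0,0,0.07,0],[0.65,0,0,0.081,0],[0.65,0,0,0.081,0],[0.65,0,0,0.081,0],[0.5,0,0,0.081,0],[0.4,0,0,0.081,0],[0.2,0,0,0.081,0]]]'; python3 -m pendant '[[[0.2,0,0,0,0],[0.2,0,0,0,0],[0.2,0,0,0,0],[0.2,0,0,0,0],[0.2,0,0,0,0],[0.2,0,0,0,0],[0.2,0,0,0,0],[0.2,0,0,0,0]]]'; python3 go.py 604 -113 31 1.51
```

```text
t: 4.25
eef_pos: [604.1, -112.6, 30.1]
tcp_rot: [3.14, 0.0, 1.51]
ft_force: [-0.6, -0.2, -0.3]
opening: 0.452
t: 5.05
eef_pos: [605.2, -112.7, 30.0]
tcp_rot: [3.138, 0.0, 1.51]
ft_force: [6.0, 0.8, 1.7]
opening: 0.356
at [ 605.2 -112.7   30. ] yaw 1.51 F [6.  0.8 1.7] op 0.356 t 5.05 j [-0.29  0.7   1.74  0.    0.7  -0.23]
shift [-0.0004 -0.0012 -0.001 ] turn -0.0
```

Opening 0.356 × 95 = 34 mm, so the button is flush. Sliding outward.

```bash
python3 -m pendant '[[[0.2,0.015,0,0,0],[0.2,0.035,0,0,0],[0.2,0.06,0,0,0],[0.2,0.085,0,0,0],[0.2,0.11,0,0,0],[0.2,0.13,0,0,0],[0.2,0.146,0,0,0],[0.2,0.146,0,0,0]]]'; python3 -m pendant '[[[0.65,0,0,0,0],[0.65,0,0,0,0],[0.65,0,0,0,0],[0.65,0,0,0,0],[0.65,0,0,-0.06,0],[0.65,0,0,-0.11,0],[0.65,0,0,-0.15,0],[0.65,0,0,-0.15,0]]]';  python3 - <<'E'
from car import *
c=cam('wrist'); save(c,'w3.png'); P=cloud(c); measure(P,c['image'],-.061)
E
python3 go.py 604 -113 31 1.51
```

```text
t: 5.85
eef_pos: [614.4, 35.0, 30.0]
tcp_rot: [3.138, -0.0, 1.511]
ft_force: [7.4, 0.6, 1.4]
opening: 0.357
t: 6.65
eef_pos: [614.7, 33.1, 185.8]
tcp_rot: [3.132, -0.0, 1.51]
ft_force: [0.3, 0.1, 0.5]
opening: 0.648
sleeve top 4654 [[555.8, 594.2, 609.9, 625.5, 626.9], [26.7, 30.8, 80.6, 135.3, 139.4], [65.2, 68.0, 69.3, 70.5, 70.8]]
plate 868 [[491.9, 496.3, 553.5, 590.3, 614.8], [22.6, 26.3, 36.5, 223.9, 225.7], [52.3, 53.1, 59.5, 63.9, 64.0]]
wall 313 [[482.2, 482.6, 485.5, 487.4, 487.7], [20.5, 24.9, 48.0, 69.6, 71.1], [43.1, 43.6, 47.1, 48.5, 48.7]]
slope 0.014
wall 447 [[553.0, 553.5, 556.4, 558.2, 558.4], [-81.6, -76.6, 12.2, 67.9, 70.8], [43.5, 44.5, 47.3, 48.4, 48.7]]
slope 0.0021
rail 1229 [[599.5, 600.4, 609.8, 620.2, 621.2], [-71.6, -68.9, -39.6, 19.2, 21.5], [61.8, 62.2, 63.3, 64.3, 64.8]]
red 99 [[628.9, 628.9, 631.9, 634.5, 634.7], [63.5, 64.4, 71.5, 77.6, 78.1], [54.3, 55.9, 59.1, 60.7, 61.0]]
at [613.4  33.1 182.3] yaw 1.51 F [-0.1  0.7 -2. ] op 0.649 t 6.7 j [-0.05  0.51  1.63 -0.    1.    0.01]
shift [-0.1464 -0.0013  0.1513] turn -0.0
```

View pics/w3.png

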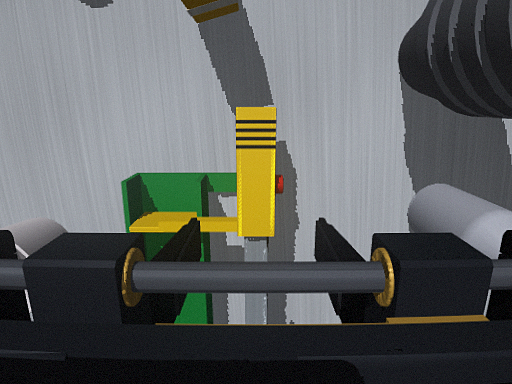

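The button at (279,184) is fully out (tip about 7.7 mm proud), and the fence now measures about 0.206–0.208, so it is locked in the last hole. Next I look at the items from above.

```bash
python3 go.py 515 190 330 1.51
```

```text
at [613.4  33.1 182.3] yaw 1.51 F [-0.1  0.7 -2. ] op 0.649 t 6.7 j [-0.05  0.51  1.63 -0.    1.    0.01]
shift [ 0.1506 -0.107  -0.1482] turn -0.0
```

```bash
python3 -m pendant '[[[1,0.03,-0.02,-0.04,0],[1,0.06,-0.04,-0.07,0],[1,0.09,-0.07,-0.1,0],[1,0.12,-0.09,-0.13,0],[1,0.15,-0.107,-0.148,0],[1,0.15,-0.107,-0.148,0],[1,0.15,-0.107,-0.148,0],[1,0.15,-0.107,-0.148,0]]]';  cat > items.py <<'E'
from h import *
def items(P,H=None):
    Z=P[...,2]
    for nm,h in(('can',78),('tin',80),('carton',86)): pass
    m=((Z>70)&(Z<95)&(P[...,1]>130)&(P[...,0]<700)&(P[...,0]>350)).astype(np.uint8)
    N,L,st,_=cv2.connectedComponentsWithStats(m)
    for i in range(1,N):
        if st[i,4]<150: continue
        q=P[L==i]; zt=np.median(q[:,2]); q=q[abs(q[:,2]-zt)<4]
        rc=cv2.minAreaRect(q[:,:2].astype(np.float32)); print(st[i].tolist(),'z',zt.round(1),'c',np.round(rc[0],1),'mean',q.mean(0)[:2].round(1),'size',np.round(rc[1],1),'ang',round(rc[2],1))
E
python3 - <<'E'
from items import *
c=cam('wrist'); save(c,'w4.png'); P=cloud(c); items(P)
E
python3 go.py 515 190 330 1.51
```

```text
t: 7.5
eef_pos: [515.0, 188.7, 325.6]
tcp_rot: [-3.139, 0.001, 1.509]
ft_force: [-0.3, -0.2, 0.4]
opening: 0.996
[255, 8, 62, 66, 2173] z 81.8 c [555.3 331.6] mean [555.  331.5] size [53.  53.4] ang 33.9
[170, 36, 44, 47, 1630] z 79.6 c [443. 318.] mean [443.5 317.5] size [50.8 52.1] ang 41.2
[288, 114, 46, 50, 1616] z 87.4 c [581.1 215.5] mean [580.7 216. ] size [44.5 52.5] ang 12.4
at [515.1 188.6 325.7] yaw 1.509 F [ 0.1 -0.2 -0.1] op 1.002 t 7.55 j [ 0.23  0.29  1.58 -0.    1.27  0.29]
shift [ 0.0014 -0.0002 -0.0043] turn -0.001
```

View pics/w4.png

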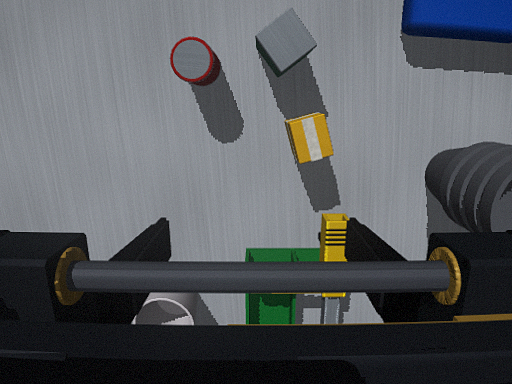

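The view shows the can at (195,60), tin at (286,42) and carton at (310,138); all three tops match their given sizes. Starting with the tin.

```bash
python3 go.py 555.2 331.5 130 2.163
```

```text
at [515.1 188.6 325.7] yaw 1.509 F [ 0.1 -0.2 -0.1] op 1.002 t 7.55 j [ 0.23  0.29  1.58 -0.    1.27  0.29]
shift [0.1453 0.0316 0.1955] turn -0.654
```

```bash
python3 -m pendant '[[[1,0.03,0.006,0.035,-0.14],[1,0.06,0.013,0.07,-0.28],[1,0.09,0.02,0.105,-0.42],[1,0.12,0.026,0.14,-0.56],[1,0.145,0.032,0.17,-0.654],[1,0.145,0.032,0.195,-0.654],[1,0.145,0.032,0.195,-0.654],[1,0.145,0.032,0.195,-0.654]]]'; python3 go.py 555.2 331.5 50 2.163
```

```text
t: 8.35
eef_pos: [556.1, 331.3, 131.9]
tcp_rot: [-3.14, -0.0, 2.162]
ft_force: [-0.3, 0.4, 0.8]
opening: 0.998
at [556.1 331.3 131.9] yaw 2.162 F [-0.3  0.4  0.8] op 0.998 t 8.35 j [ 0.44  0.61  1.58 -0.    0.95 -0.16]
shift [ 0.0006 -0.0005  0.0819] turn -0.001
```

```bash
python3 -m pendant '[[[1,0,0,0.035,0],[1,0,0,0.065,0],[1,0,0,0.082,0],[1,0,0,0.082,0],[0.4,0,0,0.082,0],[0.4,0,0,0.082,0],[0.4,0,0,0.082,0],[0.4,0,0,0.082,0]]]';python3 -m pendant '[[[0.4,0,0,0,0],[0.4,0,0,0,0],[0.4,0,0,0,0],[0.4,0,0,0,0],[0.4,0,0,-0.04,0],[0.4,0,0,-0.08,0],[0.4,0,0,-0.115,0],[0.4,0,0,-0.115,0]]]'; python3 go.py 502.9 -296.7 165 1.51
```

```text
t: 9.15
eef_pos: [556.1, 332.4, 51.3]
tcp_rot: [3.14, 0.0, 2.164]
ft_force: [0.4, 0.1, -0.5]
opening: 0.721
t: 9.95
eef_pos: [557.3, 333.1, 169.8]
tcp_rot: [3.134, 0.001, 2.164]
ft_force: [1.1, -0.8, -3.3]
opening: 0.546
at [557.3 333.1 169.8] yaw 2.164 F [ 1.1 -0.8 -3.3] op 0.546 t 9.95 j [ 0.44  0.57  1.55  0.    1.02 -0.16]
shift [-0.4918 -0.3971  0.0025] turn 0.654
```

```bash
python3 -m pendant '[[[0.4,-0.03,-0.024,0,0.03],[0.4,-0.06,-0.048,0,0.08],[0.4,-0.09,-0.072,0,0.16],[0.4,-0.12,-0.097,0,0.24],[0.4,-0.15,-0.121,0,0.32],[0.4,-0.18,-0.145,0,0.4],[0.4,-0.21,-0.17,0,0.5],[0.4,-0.24,-0.194,0,0.58]]]';python3 go.py 502.9 -296.7 165 1.51
```

```text
t: 10.75
eef_pos: [528.0, 23.4, 163.9]
tcp_rot: [-3.14, -0.0, 1.58]
ft_force: [0.6, -0.6, -3.3]
opening: 0.548
at [528.   23.4 163.9] yaw 1.58 F [ 0.6 -0.6 -3.3] op 0.548 t 10.75 j [-0.08  0.42  1.85  0.    0.87 -0.09]
shift [-0.3198 -0.0281 -0.0011] turn 0.07
```

```bash
python3 -m pendant '[[[0.4,-0.04,-0.004,0,0.03],[0.4,-0.085,-0.008,0,0.07],[0.4,-0.13,-0.012,0,0.07],[0.4,-0.175,-0.016,0,0.07],[0.4,-0.22,-0.02,0,0.07],[0.4,-0.265,-0.024,0,0.07],[0.4,-0.3,-0.026,0,0.07],[0.4,-0.32,-0.028,0,0.07]]]';python3 -m pendant '[[[0.4,0,0,0,0],[0.4,0,0,0.02,0],[0.4,0,0,0.04,0],[0.4,0,0,0.04,0],[0.4,0,0,0.04,0],[0.4,0,0,0.04,0],[0.4,0,0,0.04,0],[0.4,0,0,0.04,0]]]';python3 go.py 502.9 -296.7 56 1.51
python3 - <<'E'
from h import *
c=cam('side'); im=c['image'][150:340,200:400]; cv2.imwrite('pics/s5.png',cv2.resize(im,None,fx=3,fy=3,interpolation=cv2.INTER_CUBIC)); P=cloud(c); np.save('/tmp/s5',P)
E
```

```text
t: 11.55
eef_pos: [504.4, -297.9, 163.7]
tcp_rot: [-3.14, -0.001, 1.512]
ft_force: [0.4, 0.7, -4.0]
opening: 0.545
t: 12.35
eef_pos: [505.5, -295.5, 125.9]
tcp_rot: [3.141, 0.0, 1.514]
ft_force: [0.3, 0.3, -3.0]
opening: 0.546
at [ 505.5 -295.5  125.9] yaw 1.514 F [ 0.3  0.3 -3. ] op 0.546 t 12.35 j [-0.64  0.54  1.75  0.    0.85 -0.59]
shift [-0.0013 -0.0025  0.0699] turn 0.004
```

View pics/s5.png

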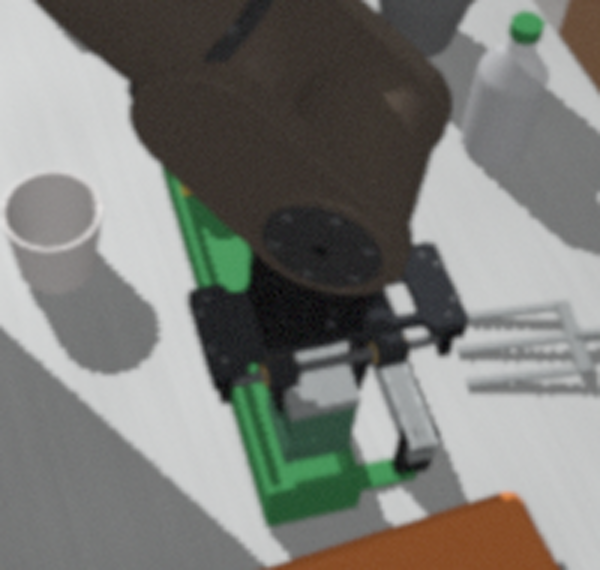

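The tin hangs upright over the tray next to the end wall. Lowering.

```bash
python3 -m pendant '[[[0.4,-0.001,-0.0025,0,0],[0.4,-0.001,-0.0025,0.02,0.004],[0.4,-0.001,-0.0025,0.04,0.004],[0.4,-0.001,-0.0025,0.055,0.004],[0.4,-0.001,-0.0025,0.064,0.004],[0.4,-0.001,-0.0025,0.068,0.004],[0.4,-0.001,-0.0025,0.068,0.004],[0.4,-0.001,-0.0025,0.068,0.004]]]'; python3 go.py 502.9 -296.7 56 1.51
```

```text
t: 13.2
eef_pos: [502.9, -296.6, 57.8]
tcp_rot: [3.141, 0.0, 1.51]
ft_force: [-1.2, 0.2, -2.0]
opening: 0.547
at [ 502.9 -296.6   57.8] yaw 1.51 F [-1.2  0.2 -2. ] op 0.547 t 13.2 j [-0.65  0.63  1.81  0.    0.7  -0.59]
shift [-0.0001 -0.      0.0018] turn -0.0
```

```bash
python3 -m pendant '[[[0.4,0,0,0.001,0],[0.75,0,0,0.001,0],[0.75,0,0,0.001,0],[0.75,0,0,0.001,0],[0.75,0,0,-0.03,0],[0.75,0,0,-0.07,0],[0.75,0,0,-0.11,0],[1,0,0,-0.13,0]]]'; python3 go.py 581 216 200 1.787; python3 - <<'E'
from h import *
c=cam('wrist');save(c,'w6.png');P=cloud(c)
Z=P[...,2];m=(Z>78)&(Z<95)&(P[...,1]<-200)
q=P[m]; print(len(q)); 
if len(q)>50:print(cv2.minAreaRect(q[:,:2].astype(np.float32)))
c=cam('scene');P=cloud(c);q=P[(P[...,2]>78)&(P[...,2]<95)&(P[...,1]<-200)&(P[...,1]>-350)&(P[...,0]<560)&(P[...,0]>440)]
print(len(q)); 
if len(q)>50:print(cv2.minAreaRect(q[:,:2].astype(np.float32)),np.median(q[:,2]))
E
```

```text
t: 14.0
eef_pos: [503.4, -296.9, 190.8]
tcp_rot: [3.138, 0.002, 1.51]
ft_force: [0.2, 1.1, -0.3]
opening: 0.785
at [ 503.4 -296.9  190.8] yaw 1.51 F [ 0.2  1.1 -0.3] op 0.785 t 14.0 j [-0.65  0.46  1.69  0.    0.99 -0.59]
shift [ 0.5166  0.0463 -0.0102] turn -0.277
5327
((491.60443115234375, -347.2450256347656), (184.00445556640625, 156.2294464111328), 1.8578473329544067)
157
((506.4617614746094, -294.2549743652344), (52.41136169433594, 52.76594924926758), 87.6187515258789) 84.61782322021838
```

Tin placed upright. Now the carton.

```bash
python3 -m pendant '[[[1,0.03,0.003,0,0],[1,0.07,0.006,0,0],[1,0.115,0.01,0,0],[1,0.16,0.014,0,-0.05],[1,0.205,0.018,0,-0.1],[1,0.25,0.022,0,-0.15],[1,0.295,0.026,0,-0.2],[1,0.34,0.03,0,-0.277]]]'; python3 go.py 581 216 180 1.787
```

```text
t: 14.9
eef_pos: [553.0, 43.0, 186.2]
tcp_rot: [-3.14, -0.0, 1.789]
ft_force: [0.6, -0.3, 0.0]
opening: 1.001
at [553.   43.  186.2] yaw 1.789 F [ 0.6 -0.3  0. ] op 1.001 t 14.9 j [-0.04  0.42  1.77  0.    0.95 -0.26]
shift [0.1628 0.0648 0.0062] turn 0.002
```

```bash
python3 -m pendant '[[[1,0.03,0.015,0,0],[1,0.06,0.03,0,0],[1,0.08,0.05,0,0],[1,0.09,0.065,-0.03,0],[1,0.09,0.065,-0.06,0],[1,0.09,0.065,-0.06,0],[1,0.09,0.065,-0.06,0],[1,0.09,0.065,-0.06,0]]]'; python3 - <<'E'
from items import *
c=cam('wrist'); save(c,'w7.png'); items(cloud(c))
E
python3 go.py 581 216 130 1.787
```

```text
t: 15.7
eef_pos: [596.9, 142.7, 245.7]
tcp_rot: [-3.139, -0.0, 1.786]
ft_force: [-0.1, 0.8, -0.2]
opening: 1.003
[236, 73, 47, 56, 2577] z 87.5 c [581.1 215.9] mean [580.9 216.1] size [44.  51.4] ang 12.2
at [597.  142.7 245.8] yaw 1.786 F [ 0.8 -0.5  0.1] op 1.0 t 15.75 j [ 0.13  0.45  1.55  0.    1.15 -0.09]
shift [0.075  0.0004 0.1158] turn -0.001
```

```bash
python3 -m pendant '[[[1,0.03,0,0.01,0],[1,0.06,0,0.03,0],[1,0.075,0,0.07,0],[1,0.075,0,0.11,0],[1,0.075,0,0.15,0],[1,0.075,0,0.185,0],[1,0.075,0,0.195,0],[1,0.075,0,0.195,0]]]';python3 go.py 581 216 50 1.787;python3 -m pendant '[[[0.3,0,0,0,0],[0.3,0,0,0,0],[0.3,0,0,0,0],[0.3,0,0,0,0],[0.3,0,0,0,0],[0.3,0,0,0,0],[0.3,0,0,0,0],[0.3,0,0,0,0]]]'; python3 go.py 581 216 50 1.787
```

```text
t: 16.55
eef_pos: [580.7, 215.8, 50.8]
tcp_rot: [-3.138, 0.0, 1.787]
ft_force: [-0.8, 0.9, 1.0]
opening: 0.999
at [580.7 215.8  50.8] yaw 1.787 F [-0.8  0.9  1. ] op 0.999 t 16.55 j [0.25 0.68 1.71 0.   0.75 0.03]
shift [0.0001 0.0003 0.0008] turn -0.0
t: 17.35
eef_pos: [581.5, 216.3, 52.3]
tcp_rot: [3.141, -0.0, 1.787]
ft_force: [-0.5, -0.1, 1.9]
opening: 0.459
at [581.5 216.3  52.3] yaw 1.787 F [-0.5 -0.1  1.9] op 0.459 t 17.35 j [0.25 0.68 1.71 0.   0.75 0.03]
shift [-0.0002 -0.0005  0.0023] turn -0.0
```

```bash
python3 -m pendant '[[[0.3,0,0,-0.04,0],[0.3,0,0,-0.08,0],[0.3,-0.01,0,-0.12,0],[0.3,-0.03,0,-0.125,0],[0.3,-0.07,0,-0.125,0],[0.3,-0.11,0,-0.125,0],[0.3,-0.15,0,-0.125,0.1],[0.3,-0.19,0,-0.125,0.2]]]'; python3 go.py 506.3 -240.8 178 1.51
```

```text
t: 18.15
eef_pos: [622.0, 29.2, 176.9]
tcp_rot: [-3.141, -0.0, 1.583]
ft_force: [0.9, 0.8, -2.8]
opening: 0.46
at [622.   29.2 176.9] yaw 1.583 F [ 0.9  0.8 -2.8] op 0.46 t 18.15 j [-0.06  0.53  1.61  0.    1.01 -0.07]
shift [-0.2685 -0.119  -0.0011] turn 0.073
```

```bash
python3 -m pendant '[[[0.3,-0.04,-0.018,0,0.03],[0.3,-0.08,-0.036,0,0.073],[0.3,-0.12,-0.054,0,0.073],[0.3,-0.16,-0.072,0,0.073],[0.3,-0.2,-0.09,0,0.073],[0.3,-0.24,-0.106,0,0.073],[0.3,-0.268,-0.119,0,0.073],[0.3,-0.268,-0.119,0,0.073]]]';python3 -m pendant '[[[0.3,0,0,0,0],[0.3,0,0,0.01,0],[0.3,0,0,0.02,0],[0.3,0,0,0.03,0],[0.3,0,0,0.03,0],[0.3,0,0,0.03,0],[0.3,0,0,0.03,0],[0.3,0,0,0.03,0]]]';python3 go.py 506.3 -240.8 59 1.51
```

```text
t: 18.95
eef_pos: [505.9, -242.2, 176.8]
tcp_rot: [-3.141, 0.0, 1.51]
ft_force: [-0.2, -0.8, -3.8]
opening: 0.457
t: 19.75
eef_pos: [507.7, -239.3, 147.6]
tcp_rot: [3.141, 0.0, 1.514]
ft_force: [0.1, 0.2, -3.2]
opening: 0.461
at [ 507.7 -239.3  147.6] yaw 1.514 F [ 0.1  0.2 -3.2] op 0.461 t 19.75 j [-0.56  0.48  1.79  0.    0.87 -0.5 ]
shift [-0.0016 -0.0013  0.0886] turn 0.004
```

```bash
python3 -m pendant '[[[0.3,-0.0016,-0.0013,0,0.004],[0.3,-0.0016,-0.0013,0.03,0.004],[0.3,-0.0016,-0.0013,0.055,0.004],[0.3,-0.0016,-0.0013,0.07,0.004],[0.3,-0.0016,-0.0013,0.08,0.004],[0.3,-0.0016,-0.0013,0.086,0.004],[0.3,-0.0016,-0.0013,0.0886,0.004],[0.3,-0.0016,-0.0013,0.0886,0.004]]]'; python3 go.py 506.3 -240.8 59 1.51
```

```text
t: 20.55
eef_pos: [506.2, -240.8, 58.9]
tcp_rot: [3.141, 0.0, 1.51]
ft_force: [0.2, 0.2, -2.8]
opening: 0.465
at [ 506.2 -240.8   58.9] yaw 1.51 F [ 0.2  0.2 -2.8] op 0.465 t 20.55 j [-0.56  0.61  1.86  0.    0.67 -0.5 ]
shift [ 0.      0.0001 -0.0001] turn -0.0
```

Opening to 0.7 after lowering 1 mm more, then rising and heading for the can (~(443.5, 318)).

```bash
python3 -m pendant '[[[0.3,0,0,0.0015,0],[0.7,0,0,0.0015,0],[0.7,0,0,0.0015,0],[0.7,0,0,0.0015,0],[0.7,0,0,-0.03,0],[0.7,0,0,-0.07,0],[0.7,0,0,-0.11,0],[1,0,0,-0.14,0]]]'; python3 -m pendant '[[[1,0.03,-0.003,-0.02,0],[1,0.07,-0.007,-0.03,0],[1,0.115,-0.011,-0.03,0],[1,0.16,-0.015,-0.03,0],[1,0.205,-0.02,-0.03,0],[1,0.25,-0.024,-0.03,0],[1,0.295,-0.028,-0.03,0],[1,0.34,-0.032,-0.03,0]]]'; python3 - <<'E'
from h import *
c=cam('scene');P=cloud(c);m=(P[...,2]>78)&(P[...,2]<97)&(P[...,1]<-190)&(P[...,1]>-350)&(P[...,0]<560)&(P[...,0]>440)
N,L,st,_=cv2.connectedComponentsWithStats(m.astype(np.uint8))
for i in range(1,N):
    q=P[L==i]
    if len(q)>30: print(len(q),cv2.minAreaRect(q[:,:2].astype(np.float32)),np.median(q[:,2]))
E
python3 go.py 443.5 230 230 1.7
```

```text
t: 21.35
eef_pos: [506.3, -240.8, 201.2]
tcp_rot: [3.14, 0.001, 1.51]
ft_force: [0.6, 0.6, -0.9]
opening: 0.739
t: 22.15
eef_pos: [494.5, 102.4, 229.0]
tcp_rot: [3.141, -0.0, 1.51]
ft_force: [1.4, 0.8, -0.0]
opening: 0.998
317 ((507.0483703613281, -268.0453186035156), (111.80918884277344, 54.00001525878906), 89.4239730834961) 87.12460804196087
at [494.  107.3 229. ] yaw 1.512 F [-2.   2.8 -0.8] op 1.003 t 22.2 j [0.08 0.3  1.83 0.   1.01 0.14]
shift [ 0.1195 -0.0577 -0.0008] turn -0.188
```

```bash
python3 -m pendant '[[[1,0.03,-0.015,0,0],[1,0.065,-0.03,0,0],[1,0.1,-0.045,0,0],[1,0.11,-0.058,0,0],[1,0.11,-0.058,0,0],[1,0.11,-0.058,0,0],[1,0.11,-0.058,0,0],[1,0.11,-0.058,0,0]]]'; python3 - <<'E'
from items import *
c=cam('wrist'); save(c,'w8.png'); items(cloud(c))
E
python3 go.py 443.5 318 48 1.51
```

```text
t: 23.0
eef_pos: [444.2, 213.0, 228.7]
tcp_rot: [3.141, -0.0, 1.508]
ft_force: [-0.1, -0.3, 0.0]
opening: 1.0
[221, 38, 58, 59, 2682] z 79.6 c [442.8 317.6] mean [443.2 317.5] size [51.  51.9] ang 87.0
at [444.2 213.1 228.6] yaw 1.509 F [0.8 1.2 0.6] op 1.002 t 23.05 j [0.31 0.29 1.86 0.   1.   0.38]
shift [ 0.1046 -0.0072  0.1807] turn -0.001
```

```bash
python3 -m pendant '[[[1,0.035,-0.003,0.01,0],[1,0.075,-0.006,0.03,0],[1,0.104,-0.0075,0.06,0],[1,0.104,-0.0075,0.1,0],[1,0.104,-0.0075,0.14,0],[1,0.104,-0.0075,0.17,0],[1,0.104,-0.0075,0.18,0],[1,0.104,-0.0075,0.18,0]]]';python3 go.py 443.2 317.6 48 1.51;python3 -m pendant '[[[0.4,0,0,0,0],[0.4,0,0,0,0],[0.4,0,0,0,0],[0.4,0,0,0,0],[0.4,0,0,0,0],[0.4,0,0,0,0],[0.4,0,0,0,0],[0.4,0,0,0,0]]]'; python3 go.py 443.2 317.6 48 1.51
```

```text
t: 23.85
eef_pos: [442.5, 317.7, 47.8]
tcp_rot: [-3.14, 0.001, 1.509]
ft_force: [-0.0, 0.2, 0.3]
opening: 0.999
at [442.5 317.7  47.8] yaw 1.509 F [-0.   0.2  0.3] op 0.999 t 23.85 j [0.5  0.61 1.91 0.   0.63 0.56]
shift [-0.      0.0007 -0.0002] turn -0.001
t: 24.65
eef_pos: [443.0, 318.4, 49.0]
tcp_rot: [3.141, -0.001, 1.51]
ft_force: [1.4, -0.7, 4.9]
opening: 0.542
at [443.  318.4  49. ] yaw 1.51 F [ 1.4 -0.7  4.9] op 0.542 t 24.65 j [ 0.5   0.61  1.91 -0.    0.63  0.56]
shift [-0.0008  0.0002  0.001 ] turn -0.0
```

```bash
python3 -m pendant '[[[0.4,0,0,-0.04,0],[0.4,0,0,-0.08,0],[0.4,0,0,-0.12,0],[0.4,-0.03,0.005,-0.125,0],[0.4,-0.07,0.012,-0.125,0],[0.4,-0.115,0.02,-0.125,0],[0.4,-0.16,0.028,-0.125,0],[0.4,-0.205,0.036,-0.125,0]]]'; python3 go.py 509.8 -183.9 173 1.51
```

```text
t: 25.45
eef_pos: [465.2, 109.8, 173.2]
tcp_rot: [-3.14, 0.0, 1.51]
ft_force: [0.8, -0.1, -3.6]
opening: 0.547
at [465.2 109.8 173.2] yaw 1.51 F [ 0.8 -0.1 -3.6] op 0.547 t 25.45 j [0.09 0.34 1.96 0.   0.85 0.15]
shift [-2.904e-01  6.230e-02  2.000e-04] turn 0.0
```

```bash
python3 -m pendant '[[[0.4,-0.045,0.01,0,0],[0.4,-0.09,0.02,0,0],[0.4,-0.135,0.03,0,0],[0.4,-0.18,0.04,0,0],[0.4,-0.225,0.05,0,0],[0.4,-0.265,0.058,0,0],[0.4,-0.29,0.0623,0,0],[0.4,-0.29,0.0623,0,0]]]';python3 -m pendant '[[[0.4,0,0,0,0],[0.4,0,0,0.01,0],[0.4,0,0,0.02,0],[0.4,0,0,0.03,0],[0.4,0,0,0.03,0],[0.4,0,0,0.03,0],[0.4,0,0,0.03,0],[0.4,0,0,0.03,0]]]';python3 go.py 509.8 -183.9 56 1.51
```

```text
t: 26.25
eef_pos: [510.2, -184.5, 172.8]
tcp_rot: [-3.14, -0.0, 1.507]
ft_force: [-0.2, -0.6, -3.3]
opening: 0.541
t: 27.05
eef_pos: [510.6, -182.0, 144.0]
tcp_rot: [3.141, 0.0, 1.51]
ft_force: [-0.4, 0.1, -2.7]
opening: 0.541
at [ 510.6 -182.   144. ] yaw 1.51 F [-0.4  0.1 -2.7] op 0.541 t 27.05 j [-0.46  0.46  1.84  0.    0.84 -0.4 ]
shift [-0.002  -0.0008  0.088 ] turn -0.0
```

```bash
python3 -m pendant '[[[0.4,-0.002,-0.0008,0,0],[0.4,-0.002,-0.0008,0.03,0],[0.4,-0.002,-0.0008,0.055,0],[0.4,-0.002,-0.0008,0.07,0],[0.4,-0.002,-0.0008,0.08,0],[0.4,-0.002,-0.0008,0.085,0],[0.4,-0.002,-0.0008,0.088,0],[0.4,-0.002,-0.0008,0.088,0]]]'; python3 go.py 509.8 -183.9 56 1.51;  python3 -m pendant '[[[0.4,0,0,0,0],[0.75,0,0,0,0],[0.75,0,0,0,0],[0.75,0,0,0,0],[0.75,0,0,-0.03,0],[0.75,0,0,-0.07,0],[0.75,0,0,-0.12,0],[0.75,0,0,-0.17,0]]]'; python3 - <<'E'
from h import *
for n in('scene','side'):
    c=cam(n);P=cloud(c);
    if n=='side': cv2.imwrite('pics/s9.png',cv2.resize(c['image'][100:340,180:420],None,fx=2.4,fy=2.4))
    for lo,hi in((81,89),(88,97)):
        m=(P[...,2]>lo-1)&(P[...,2]<hi)&(P[...,1]<-130)&(P[...,1]>-350)&(P[...,0]<560)&(P[...,0]>440)
        q=P[m]; print(n,lo,len(q),np.percentile(q,[1,99],0).round(1).tolist())
E
python3 go.py 604 -113 110 1.51
```

```text
t: 27.85
eef_pos: [509.7, -183.9, 55.9]
tcp_rot: [3.141, 0.0, 1.51]
ft_force: [-0.3, 0.0, -2.4]
opening: 0.54
at [ 509.7 -183.9   55.9] yaw 1.51 F [-0.3  0.  -2.4] op 0.54 t 27.85 j [-0.47  0.59  1.91  0.    0.64 -0.41]
shift [ 0.      0.0001 -0.0001] turn -0.0
t: 28.65
eef_pos: [509.2, -183.7, 227.6]
tcp_rot: [-3.141, -0.0, 1.51]
ft_force: [0.3, -0.6, -0.4]
opening: 0.751
scene 81 313 [[479.9, -319.8, 80.0], [537.6, -158.3, 88.8]]
scene 88 160 [[486.6, -292.5, 87.2], [532.4, -211.9, 93.8]]
side 81 742 [[478.4, -324.2, 80.7], [534.0, -164.3, 88.9]]
side 88 716 [[479.7, -322.4, 87.1], [529.8, -185.6, 96.3]]
at [ 511.5 -184.7  232.1] yaw 1.51 F [ 1.1 -0.9 -0.6] op 0.752 t 28.75 j [-0.47  0.35  1.74  0.    1.04 -0.41]
shift [0.0777 0.0867 0.1227] turn -0.0
```

View pics/s9.png

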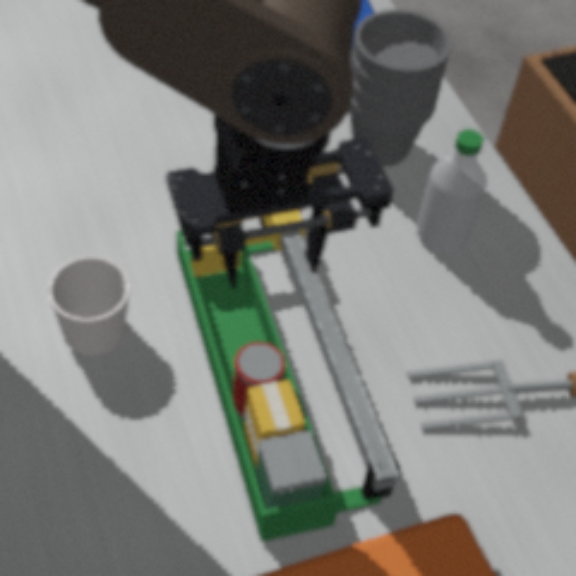

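All three items stand upright in the row: can (260,365), carton (275,405), tin (292,460) in the crop. Now back to the button.

```bash
python3 go.py 613.3 33.8 110 1.51
```

```text
at [ 511.5 -184.7  232.1] yaw 1.51 F [ 1.1 -0.9 -0.6] op 0.752 t 28.75 j [-0.47  0.35  1.74  0.    1.04 -0.41]
shift [0.2248 0.0871 0.122 ] turn -0.0
```

```bash
python3 -m pendant '[[[0.65,0.04,0.016,0,0],[0.65,0.08,0.032,0,0],[0.65,0.12,0.048,0,0],[0.65,0.16,0.062,0.01,0],[0.65,0.2,0.077,0.04,0],[0.65,0.225,0.087,0.08,0],[0.65,0.225,0.087,0.11,0],[0.65,0.225,0.087,0.122,0]]]'; python3 -m pendant '[[[0.65,0,0,0,0],[0.65,0,0,0,0],[0.65,0,0,0,0],[0.65,0,0,0,0],[0.65,0,0,0,0],[0.65,0,0,0,0],[0.65,0,0,0,0],[0.65,0,0,0,0]]]'; python3 - <<'E'
from car import *
c=cam('wrist'); save(c,'w10.png'); measure(cloud(c),c['image'],-.061)
E
python3 go.py 613.3 33.8 31 1.51
```

```text
t: 29.55
eef_pos: [608.7, 36.3, 100.4]
tcp_rot: [-3.137, 0.0, 1.511]
ft_force: [-1.3, 0.2, 0.3]
opening: 0.652
t: 30.35
eef_pos: [610.1, 35.4, 103.7]
tcp_rot: [3.141, -0.0, 1.51]
ft_force: [0.2, 0.1, -0.8]
opening: 0.648
sleeve top 7157 [[593.8, 595.2, 610.4, 625.6, 627.0], [43.2, 47.3, 89.7, 135.6, 138.5], [67.8, 68.3, 69.4, 70.4, 70.8]]
plate 239 [[526.3, 527.5, 576.6, 591.2, 592.5], [36.9, 37.2, 37.7, 38.2, 38.4], [52.1, 52.5, 56.1, 60.1, 60.5]]
wall 263 [[482.2, 482.7, 486.1, 488.1, 488.3], [53.0, 54.0, 62.7, 71.3, 71.8], [43.2, 43.5, 47.2, 48.4, 48.7]]
slope -0.0215
wall 348 [[553.4, 553.8, 556.2, 558.6, 558.8], [-22.4, -20.6, -2.3, 71.3, 71.8], [43.4, 44.1, 47.3, 48.4, 48.6]]
slope -0.0062
rail 939 [[599.5, 600.3, 610.3, 620.2, 621.1], [-10.5, -9.4, 2.3, 13.3, 14.3], [61.9, 62.4, 63.4, 64.3, 64.7]]
red 204 [[628.7, 628.8, 632.1, 634.9, 635.2], [62.6, 63.7, 72.0, 77.8, 78.8], [53.0, 55.3, 59.0, 60.7, 61.0]]
at [610.1  35.4 103.6] yaw 1.51 F [ 0.5 -0.3 -0.1] op 0.649 t 30.4 j [-0.05  0.6   1.7   0.    0.84  0.01]
shift [-0.0015  0.0033  0.0726] turn -0.0
```

```bash
python3 -m pendant '[[[0.65,-0.0015,0.0033,0,0],[0.65,-0.0015,0.0033,0.03,0],[0.65,-0.0015,0.0033,0.06,0],[0.65,-0.0015,0.0033,0.0726,0],[0.65,-0.0015,0.0033,0.0726,0],[0.5,-0.0015,0.0033,0.0726,0],[0.4,-0.0015,0.0033,0.0726,0],[0.2,-0.0015,0.0033,0.0726,0]]]'; python3 -m pendant '[[[0.2,0,0,0,0],[0.2,0,0,0,0],[0.2,0,0,0,0],[0.2,0,0,0,0],[0.2,0,0,0,0],[0.2,0,0,0,0],[0.2,0,0,0,0],[0.2,0,0,0,0]]]'; python3 go.py 613.3 33.8 31 1.51
```

```text
t: 31.2
eef_pos: [614.6, 33.7, 32.4]
tcp_rot: [3.138, -0.0, 1.51]
ft_force: [5.2, 0.2, -1.5]
opening: 0.457
t: 32.0
eef_pos: [614.3, 33.7, 32.3]
tcp_rot: [3.139, -0.0, 1.51]
ft_force: [3.2, 0.8, 6.1]
opening: 0.357
at [614.3  33.7  32.3] yaw 1.51 F [3.2 0.8 6.1] op 0.357 t 32.0 j [-0.05  0.7   1.74  0.    0.7   0.01]
shift [ 0.     -0.001   0.0013] turn -0.0
```

Flush again (34 mm). Sliding in 152 mm with a slower end, then releasing.

```bash
python3 -m pendant '[[[0.2,-0.015,0,0,0],[0.2,-0.035,0,0,0],[0.2,-0.06,0,0,0],[0.2,-0.085,0,0,0],[0.2,-0.11,0,0,0],[0.2,-0.13,0,0,0],[0.2,-0.14,0,0,0],[0.2,-0.146,0,0,0]]]';python3 -m pendant '[[[0.2,-0.003,0,0,0],[0.2,-0.005,0,0,0],[0.2,-0.005,0,0,0],[0.2,-0.005,0,0,0],[0.65,-0.005,0,0,0],[0.65,-0.005,0,0,0],[0.65,-0.005,0,0,0],[0.65,-0.005,0,0,0]]]'; python3 go.py 604 -113 31 1.51;python3 -m pendant '[[[0.65,0,0,0,0],[0.65,0,0,-0.04,0],[0.65,0,0,-0.075,0],[0.65,0,0,-0.09,0],[0.65,0,0,-0.09,0],[0.65,0,0,-0.09,0],[0.65,0,0,-0.09,0],[0.65,0,0,-0.09,0]]]'; python3 - <<'E'
from car import *
c=cam('wrist'); save(c,'w11.png'); measure(cloud(c),c['image'],-.061)
E
```

```text
t: 32.8
eef_pos: [605.2, -113.1, 32.3]
tcp_rot: [3.139, 0.0, 1.509]
ft_force: [3.6, 0.8, 5.6]
opening: 0.358
t: 33.6
eef_pos: [603.7, -116.8, 30.9]
tcp_rot: [-3.141, -0.0, 1.51]
ft_force: [0.1, -0.6, -0.1]
opening: 0.622
at [ 603.7 -116.8   30.9] yaw 1.51 F [ 0.1 -0.6 -0.1] op 0.622 t 33.6 j [-0.3   0.7   1.74  0.    0.7  -0.24]
shift [ 0.0038  0.0001 -0.0001] turn -0.0
t: 34.4
eef_pos: [603.7, -116.8, 119.7]
tcp_rot: [-3.14, -0.001, 1.51]
ft_force: [0.4, -0.4, -0.0]
opening: 0.652
sleeve top 6901 [[593.3, 594.8, 610.0, 625.4, 626.8], [-117.2, -113.2, -65.9, -16.0, -12.8], [67.2, 68.2, 69.3, 70.4, 70.8]]
plate 444 [[522.8, 525.8, 573.6, 590.7, 592.3], [-120.4, -119.1, -113.7, -113.2, -113.0], [52.1, 52.5, 59.4, 63.9, 64.0]]
wall 2158 [[482.1, 482.6, 485.8, 487.6, 487.9], [-103.5, -95.3, -12.1, 55.3, 61.1], [43.2, 43.8, 47.1, 48.4, 48.8]]
slope 0.0006
wall 2019 [[553.1, 553.5, 556.1, 558.4, 558.6], [-183.7, -172.7, -19.8, 52.6, 58.6], [43.2, 44.5, 47.3, 48.4, 48.8]]
slope -0.0002
rail 4544 [[599.5, 600.3, 610.3, 620.1, 621.1], [-172.9, -167.2, 14.3, 51.0, 54.0], [61.7, 62.2, 63.4, 64.4, 64.8]]
red 34 [[628.6, 628.6, 628.8, 629.4, 629.5], [-88.3, -86.6, -79.6, -74.2, -73.5], [54.0, 55.3, 59.1, 60.2, 60.5]]
```

View pics/w11.png

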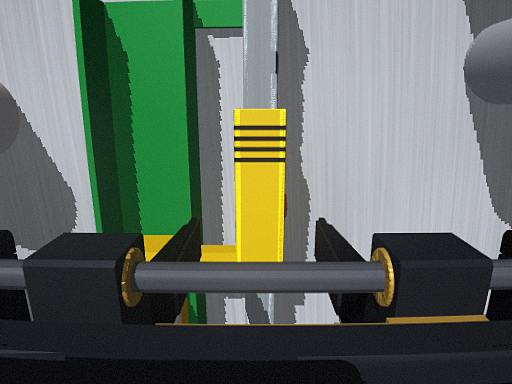

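The button shows only 2.5 mm proud at (286,207), so it sits behind the rail wall about 5 mm short of the hole. I'll take the ribbed end and nudge it inward.

```bash
python3 -m pendant '[[[0.65,0.025,0,0,0],[0.65,0.045,0,0.01,0],[0.65,0.045,0,0.04,0],[0.65,0.045,0,0.07,0],[0.65,0.045,0,0.088,0],[0.65,0.045,0,0.088,0],[0.5,0.045,0,0.088,0],[0.2,0.045,0,0.088,0]]]'; python3 -m pendant '[[[0.2,0,0,0,0],[0.2,0,0,0,0],[0.2,0,0,0,0],[0.2,0,0,0,0],[0.2,0,0,0,0],[0.2,0,0,0,0],[0.2,0,0,0,0],[0.2,0,0,0,0]]]';  python3 -m pendant '[[[0.2,-0.001,0,0,0],[0.2,-0.002,0,0,0],[0.2,-0.003,0,0,0],[0.2,-0.004,0,0,0],[0.2,-0.005,0,0,0],[0.2,-0.005,0,0,0],[0.2,-0.005,0,0,0],[0.2,-0.005,0,0,0]]]'; python3 go.py 604 -113 31 1.51
```

```text
t: 35.25
eef_pos: [607.4, -72.2, 34.0]
tcp_rot: [3.14, 0.0, 1.51]
ft_force: [0.0, -1.1, -0.1]
opening: 0.535
t: 36.05
eef_pos: [607.7, -72.2, 33.8]
tcp_rot: [3.139, 0.0, 1.51]
ft_force: [4.6, -0.5, 6.4]
opening: 0.356
t: 36.85
eef_pos: [607.4, -76.9, 33.8]
tcp_rot: [3.139, -0.0, 1.51]
ft_force: [5.1, 2.4, 6.7]
opening: 0.356
at [607.4 -76.9  33.8] yaw 1.51 F [5.1 2.4 6.7] op 0.356 t 36.85 j [-0.23  0.69  1.75  0.    0.7  -0.17]
shift [-0.0363 -0.0012  0.0028] turn -0.0
```

```bash
python3 -m pendant '[[[0.2,-0.001,0,0,0],[0.2,-0.001,0,0,0],[0.2,-0.001,0,0,0],[0.2,-0.001,0,0,0],[0.2,-0.001,0,0,0],[0.2,-0.001,0,0,0],[0.2,-0.001,0,0,0],[0.2,-0.001,0,0,0]]]'; python3 - <<'E'
from car import *
for n in ('wrist','scene'):
    c=cam(n); print(n);measure(cloud(c),c['image'],-.061)
im=c['image'][150:260,160:300]; cv2.imwrite('pics/sc12.png',cv2.resize(im,None,fx=5,fy=5,interpolation=cv2.INTER_CUBIC))
E
```

```text
t: 37.65
eef_pos: [607.4, -77.8, 33.8]
tcp_rot: [3.139, -0.0, 1.51]
ft_force: [4.6, 3.3, 6.2]
opening: 0.353
wrist
sleeve top 5162 [[593.8, 595.1, 610.1, 625.5, 626.9], [-69.3, -67.7, -33.7, -17.7, -17.2], [66.6, 68.1, 69.3, 70.3, 70.8]]
plate 188 [[590.1, 594.0, 598.4, 626.5, 627.2], [-29.6, -20.4, -17.3, -17.0, -16.7], [52.2, 53.1, 58.2, 63.4, 63.8]]
wall 2467 [[482.4, 483.1, 486.8, 487.9, 488.4], [-86.0, -81.3, -16.9, 29.4, 41.5], [43.1, 43.4, 46.8, 48.3, 48.7]]
slope 0.0084
wall 3056 [[553.2, 553.6, 556.5, 558.6, 558.8], [-31.8, -26.7, 23.5, 67.0, 70.4], [43.2, 44.0, 47.2, 48.4, 48.8]]
slope -0.0019
end 7 [[599.2, 599.2, 599.3, 621.4, 621.4], [14.3, 14.5, 45.6, 61.8, 66.4], [57.9, 58.1, 62.0, 62.7, 62.8]]
rail 11332 [[599.5, 600.4, 610.1, 620.1, 621.2], [-17.5, -13.3, 29.4, 65.3, 68.4], [61.8, 62.3, 63.4, 64.4, 64.8]]
red 91 [[629.3, 629.8, 632.0, 634.3, 634.7], [-80.2, -79.9, -79.0, -78.2, -78.0], [47.4, 48.8, 52.9, 55.6, 56.1]]
scene
sleeve top 125 [[-1325.7, 572.1, 610.3, 632.0, 639.6], [-636.1, -430.3, -36.1, -17.4, -15.3], [65.1, 65.3, 67.5, 70.0, 70.4]]
plate 74 [[-1332.1, -1320.4, 604.8, 639.1, 646.9], [-869.1, -648.9, -105.7, -17.2, 52.3], [52.1, 52.5, 58.6, 63.5, 63.7]]
wall 60 [[486.1, 486.8, 489.2, 491.9, 492.2], [-93.9, -81.6, 0.1, 65.6, 71.0], [43.1, 43.3, 45.0, 47.1, 47.8]]
slope 0.0011
wall 112 [[542.8, 544.3, 558.8, 562.7, 593.8], [-388.4, -386.3, -41.5, 63.3, 69.9], [43.2, 43.4, 45.2, 48.0, 48.9]]
slope 0.0004
end 90 [[-972.9, -937.6, -742.0, 638.4, 644.9], [-1156.7, -1025.4, -285.8, -183.1, -180.1], [57.0, 57.3, 59.9, 62.6, 63.0]]
rail 366 [[599.1, 601.8, 613.6, 624.2, 629.2], [-386.8, -281.2, 11.2, 94.7, 100.3], [59.1, 59.5, 61.3, 63.6, 64.1]]
red 40 [[605.9, 611.0, 634.0, 651.8, 653.6], [-2215.0, -2210.2, -586.3, -79.2, -50.2], [40.3, 42.9, 54.5, 69.0, 69.2]]
```

View pics/sc12.png

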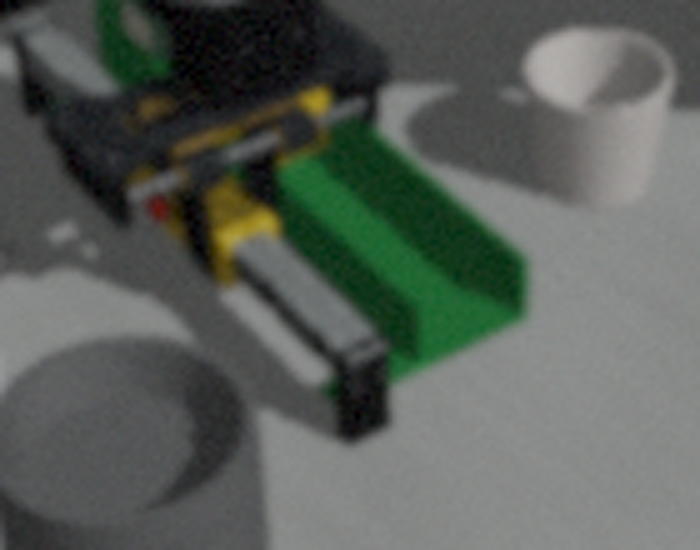

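The button (160,210 in the crop; tip about 7.8 mm proud) has popped out. Releasing and backing off for a final check.

```bash
python3 -m pendant '[[[0.65,0,0,0,0],[0.65,0,0,0,0],[0.65,0,0,0,0],[0.65,0,0,0,0],[0.65,0,0,-0.04,0],[0.65,0,0,-0.09,0],[0.65,0,0,-0.13,0],[0.65,0,0,-0.17,0]]]'; python3 -m pendant '[[[0.65,0.04,0,-0.02,0],[0.65,0.08,0,-0.05,0],[0.65,0.12,0,-0.08,0],[0.65,0.12,0,-0.08,0],[0.65,0.12,0,-0.08,0],[0.65,0.12,0,-0.08,0],[0.65,0.12,0,-0.08,0],[0.65,0.12,0,-0.08,0]]]'; python3 - <<'E'
from car import *
c1=cam('scene');c2=cam('side')
cv2.imwrite('pics/fin.png',np.hstack([cv2.resize(c1['image'][125:245,160:300],(400,343),interpolation=cv2.INTER_CUBIC),cv2.resize(c2['image'][170:320,220:395],(400,343),interpolation=cv2.INTER_CUBIC)]))
a=-.061
for c in(c1,c2):
    P=cloud(c);hsv=cv2.cvtColor(c['image'],cv2.COLOR_BGR2HSV).astype(int);H,S=hsv[...,0],hsv[...,1]
    C=np.dstack([P[...,:2]@np.array([[np.cos(a),-np.sin(a)],[np.sin(a),np.cos(a)]]),P[...,2]])
    box=(abs(C[...,0]-520)<45)&(C[...,1]>-310)&(C[...,1]<80)
    for n,m in(('items top',box&(C[...,2]>79)&(C[...,2]<97)),('red',((H<8)|(H>172))&(S>110)&(C[...,0]>622)&(C[...,0]<645)&(abs(C[...,1]+80)<30)),('sleeve',(H>18)&(H<34)&(S>100)&(abs(C[...,2]-68)<4)&(abs(C[...,0]-610)<22))):
        q=C[m]; print(n,len(q),np.percentile(q,[1,50,99],0).round(1).T.tolist() if len(q) else '')
    q=P[(abs(P[...,0]-367)<60)&(abs(P[...,1]+38)<60)&(abs(P[...,2]-79)<6)];print('pot',cv2.minAreaRect(q[:,:2].astype(np.float32))[:2])
E
```

```text
t: 38.55
eef_pos: [606.2, -78.1, 204.9]
tcp_rot: [3.142, -0.0, 1.51]
ft_force: [0.1, 0.0, -0.9]
opening: 0.65
t: 39.35
eef_pos: [613.7, 40.7, 282.2]
tcp_rot: [-3.14, 0.0, 1.508]
ft_force: [0.3, -1.0, 0.1]
opening: 0.648
items top 440 [[498.4, 526.1, 548.9], [-289.2, -199.2, -132.7], [79.4, 85.1, 93.8]]
red 15 [[633.4, 637.3, 638.9], [-92.0, -81.1, -75.7], [45.4, 53.0, 60.4]]
sleeve 307 [[596.2, 613.9, 631.3], [-129.7, -72.0, -17.6], [64.2, 67.3, 70.7]]
pot ((366.78057861328125, -37.287750244140625), (92.69627380371094, 85.07212829589844))
items top 1210 [[495.8, 520.7, 546.5], [-292.2, -230.3, -138.6], [80.4, 87.7, 96.0]]
red 0 
sleeve 436 [[594.0, 610.6, 627.3], [-133.7, -82.0, -19.1], [64.4, 68.8, 71.7]]
pot ((366.77386474609375, -39.33993911743164), (90.22162628173828, 86.81033325195312))
```

View pics/fin.png

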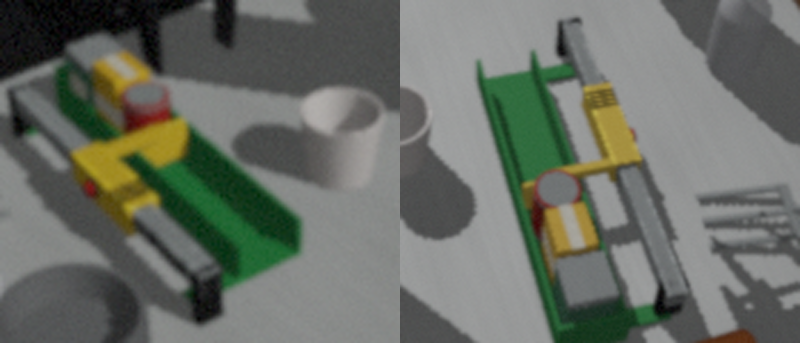

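The fence has moved 155.7 mm from the last hole, which is exactly three holes, so it is locked at 0.052. The three items are upright, the pot hasn't moved and the gripper is clear.

```bash
python3 -c "
from cell import env
print(env.job_done())"
```

```text
the job is handed in; nothing more can be done
None
```

The carrier is packed and the job is handed in at about 39 s of robot time; handing in reports no verdict.

- **What I did:** I squeezed the button flush and slid the fence out until the button popped into the last hole. Then I stood the three items that were on the table in a row from the end wall: seed tin, feed carton, twine can. I squeezed again and slid the fence in. The first release was about 5 mm short of the hole, so I held the ribbed end and nudged the fence in until the button popped out.
- **Last checks:**
  - The button stands about 7.6–7.8 mm proud, so it is fully out.
  - The fence moved 155.7 mm in from the last hole; the 0.052 hole is 156 mm from it.
  - The three items look upright in one row, ending about 163 mm from the end wall, with the fence face at 166 mm.
  - The pot is within about 1 mm of where it started, and the gripper is open and clear.
- **Disagreement:** at the start, images put the fence about 0.058, and sliding it out about 147 mm was enough for the button to pop out. It may have started slightly off a hole, or the end-wall position I used was a few mm out. The final lock does not rest on that number.
- **Not seen:** no amber jar or cork box appeared in any view, so I packed three items.

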